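# Draw the dip rod of the wax melter for a level reading

### The job

The wax level in the bench melter has to be read. Stop the stirrer by pushing its toggle switch, on top of the melter, right over to the back (towards the motor), then take the dip rod by its black grip and draw it gently and straight along its leaning guide tube by about 80 mm, until the ring mark on the rod stands just clear above the tube mouth, and finish holding it there, still, in your grip and not wedged in the tube, the rest of the rod still inside. Do not pull the rod right out, do not shift or tip the melter, and leave the thermometer and everything else standing where it is.

Things in the scene. Friction and masses are not known exactly. Their poses are not given: they have to be found in the camera images.
- tube_plane (a point): Point on the wax melter midway between the mouths of its two parallel guide tubes. Frame: z = outward along the tubes, 20 degrees off vertical, leaning to the melter's front (robot side); y = melter's left, level; x = up the slope to its rear. Mouths at x 0, z 0, y +85 and -85 mm; tubes 24 mm outside, bore 13.5 mm, 75 mm long, 40 mm standing out. Dip rod in either one, thermometer in the other.
- dip_collar (a point): Centre of the underside of the dip rod's collar (24 mm diameter, 6 mm thick), on the rod's axis; at the start it rests on the tube mouth. z points up along the rod, axes otherwise as tube_plane. Drawn distance = this point's z in the tube_plane frame.
- dip_handle (a point): The centre of the dip rod's black cylindrical grip: 26 mm diameter, 44 mm long along the rod, flat-topped, free all round; 36 mm above dip_collar along the rod. z points up along the rod, y as the melter's left.
- dip_rod: The dip rod: origin as dip_collar, own axes as the melter's. Steel rod 12 mm in diameter, 160 mm long below its collar, 0.15 to 0.31 kg, loose in the tube with 1.5 mm clearance, no spring or catch: it slides back if let go. A dark ring mark 4 mm wide goes round it 68 to 72 mm below the collar, a fine scale below that; both are hidden in the tube at the start.
- thermo_collar (a point): The dial thermometer's collar underside, resting on the other tube mouth: a steel dial 62 mm in diameter, 14 mm thick, facing outward, its face 26 mm above this point along the tube. Loose; to be left alone. Axes as tube_plane.
- stirrer_switch (a joint): Stirrer toggle switch, rad: 0 = leaning 0.45 rad to the melter's front (stirring; starts at 0 to 0.12), 0.9 = leaning 0.45 rad to the rear, its stop (off). Stays where it is left; takes about 1.5 N at the tip.
- switch_tip (a point): Centre of the round tip of the toggle: a 12 mm thick steel bat, 40 mm from its pivot; about 236 mm above the table at the start. It moves in the melter's fore-and-aft plane.
- switch_pivot (a point): The toggle's pivot, 200 mm above the table, on the flat top's centre line, on a 46 x 50 x 18 mm switch box. Axes: x = the melter's rear, y = the melter's left, z up. The motor's front is 62 mm behind the pivot.
- melter: Free-standing stainless box, 300 mm deep, 320 wide, 180 high, 6 to 8.4 kg. Origin: centre of its footprint; x = its rear, y = its left, z up. Flat top at the rear, front face of the top slopes 20 degrees. A motor 72 mm in diameter, top 283 mm up, stands on the centre line 98 mm behind the origin. A drain tap sticks out 50 mm at the front, low down; side handles 35 mm, 115 mm up.
- tumbler_a_mid (a point): White ceramic tumbler, 78 mm rim diameter, 95 mm high, standing by the melter; this point is its centre. Leave alone.
- tumbler_b_mid (a point): White ceramic tumbler, 78 mm rim diameter, 95 mm high, standing by the melter; this point is its centre. Leave alone.
- tumbler_c_mid (a point): White ceramic tumbler, 78 mm rim diameter, 95 mm high, standing by the melter; this point is its centre. Leave alone.
- oil_bottle_mid (a point): Amber fragrance-oil bottle, 56 mm diameter, 130 mm high; its centre. Leave alone.
- wick_tin_mid (a point): Small aluminium tin, 60 mm diameter, 36 mm high, standing on the melter's top at the rear left; its centre. Leave alone.
- pitcher_mid (a point): Steel pouring pitcher, 110 mm diameter, 160 mm high, with a black handle, to the left of the melter; its centre. Leave alone.
- mould_mid (a point): Open aluminium pillar mould, 76 mm diameter, 120 mm high, to the right; its centre. Leave alone.
There are look-alikes about, which are no part of the job. Of the things that look like the dip_rod, the smaller one is meant.

How it is judged:
By the outcome, as a careful person would: the job done as asked, in the order asked, and still so for the second after the job is handed in, while the arm keeps its last pose, push and grip.
It also fails if it takes over 42 s, if anything falls off the work surface, if the arm or the gripper's body presses on something with over 40 N, if the wrist force passes 120 N, or if a joint passes its speed limit or range.

### The arm

A 6-joint arm with a two-finger parallel gripper is mounted at the origin on the work surface. World frame = base frame: x ahead of the robot, y to its left, z up, the work surface at z = 0. Lengths are in mm, angles in degrees, forces in N, time in s.
With the tool pointing down it reaches from about 300 to 850 mm from the base axis. Payload 4.2 kg.
Tool frame: the origin (TCP) lies midway between the tips of the shut fingers; the grasp point (between the pads) lies 19 mm behind it; y points along the fingers, z is the direction in which the jaws open and shut, and the axes are right-handed (so a half turn about y gives the same grasp; the last joint's range is limited). The gripper opens to 91 mm and grips with 3 to 60 N. Pads are 32 mm wide; open, the fingers measure 118 mm over their backs; the gripper's body (76 mm by 178 mm) begins 60 mm behind the grasp point.
Start: joints at [66.692, 18.312, 89.639, -0, 72.044, -1.146], TCP at [216.909, 532.535, 213.976] pointing down, gripper open.
Joint ranges: [-177.97, 177.97], [-48.28, 115.42], [12.27, 149.76], [-77.06, 257.06], [2.81, 150.46], [-146.56, 146.56]. Speed limits (degrees/s): [147.25, 147.25, 180, 180, 180, 180].

### API

Orientations are given as [roll, pitch, yaw] about the fixed x, y, z axes, in that order (R = Rz(yaw) Ry(pitch) Rx(roll)).
In Python, from workcell import env gives the robot as it stands.
- The arm moves only by the shell command python3 -m handwheel 'ROWS' [FORCE]. ROWS is JSON, a list of rows, each a list of 3 entries, a list of its own where there are three numbers: the opening, from 0 (shut) to 1 (fully open), then the shift along the tool's x, y, z in mm, then the turn, a rotation vector about the tool's x, y, z in degrees. A call has exactly 10 rows; each row shifts and turns the commanded pose from where the row before left it, along the tool's axes as they then stand; what a row does not reach is not made up. A row lasts 1/12 s, in which the tool goes at most 41.7 mm and 7.16 degrees, less where a joint would pass 70% of its speed; a pose out of reach is approached as far as the arm can. A call is refused whole if a number of a shift passes 41.7 or a number of a turn 7.16, either way. A call with a gripper value outside its range is refused whole. The fingers move at their own pace and stop on an object; FORCE is the grip in N (left out, the last holds). Time passes only in rows, so rows that do not move let the fingers close, or fill a call up. It gives the time, the measured TCP pose, the force and the opening at its end, in the units of the state.
- env.state(): the state, without advancing time (a new reading comes with each control period).
- env.grab_frame(name): name is "side" or "top" or "wrist"; returns the picture (420x560x3 uint8, red, green, blue); there is no depth.
- env.camera_info(name): a dict with "fx", "fy", "cx", "cy" (pixels), "camera_from_world" (4x4, takes a point from world to camera coordinates); the wrist camera has in their place "mount" (4x4, takes a point from camera to tool coordinates, whose origin is the TCP and whose axes are the tool frame's). Camera axes: x right, y down, z forward; pixel columns grow to the right and rows downward; lengths in mm; the calibration is good to about 2 mm. A picture is of the moment at which its call begins: read the wrist's pose just before it. camera_info takes no time and is no camera call.
- env.job_done(): hands the job in, once; it reports no verdict.
Trained networks look in the newest picture that a camera, given by its name, has taken for a name from the list of things; names that differ only in an ending like _2 or _b are one class to them, and where a whole thing is asked for, a point or a joint stands for the part that bears it (a point fixed in the world has none). Each returns a list of dicts, best first, with "p" (0 to 1); they miss things now and then, are a little off and sometimes report something else, mostly with a low value. They report only what shows in the picture. A call takes as long as a camera call. They do not tell look-alikes from the thing itself.
- env.masks_of(camera, label): "region" (420x560 bool, what is visible of it) and "location" ([column, row] in pixels, amid what is visible of it).
The state is a dict: "time_s": time; "qpos": joint angles; "qvel": joint speeds; "effort": joint torques, N m; "ee_pos": TCP position; "ee_rot": TCP orientation; "force": force on the tool from outside, world axes, zero at the start; "torque": the same for the moment, N m; "gripper_width": finger opening in mm.
Only numpy, scipy, OpenCV 4.12 (cv2) and the standard library are available. Lean on these libraries where they do the work, as an engineer would, in place of code of your own. Each camera call takes 0.05 s, during which the arm holds its last target.

## Working session

There is one attempt and no reset: what is moved stays moved. The work goes in short steps, Python scripts to look and compute and a shell command to move; the robot and the scene stay as the last step left them, time stands still between calls to the robot, and variables do not carry over. Pictures are saved under pics/ and viewed, and the job is handed in when it is done.

```bash
mkdir -p pics; ls
cat > h.py <<'E'
import numpy as np,cv2
from workcell import env
def snap(c,n):
    f=env.grab_frame(c); cv2.imwrite(f'pics/{n}.png',f[:,:,::-1]); return f
E
python3 - <<'E'
from h import *
s=env.state(); print(s)
for c in ('side','top','wrist'):
    snap(c,c+'0'); i=env.camera_info(c); print(c,{k:np.round(v,3).tolist() if not isinstance(v,str) else v for k,v in i.items()})
for l in ['dip_handle','dip_collar','thermo_collar','switch_tip','switch_pivot','tube_plane','dip_rod','melter']:
  for c in ('side','top'):
    try: print(l,c,[(round(d['p'],2),d['location'],int(d['region'].sum())) for d in env.masks_of(c,l)])
    except Exception as e: print(l,c,e)
print(env.state()['time_s'])
E
```

```text
pics
{'time_s': 0.0, 'qpos': array([ 6.66938174e+01,  1.83513416e+01,  8.97061154e+01, -1.91576160e-03,
        7.20425036e+01, -1.14579833e+00]), 'qvel': array([-0.06477983,  0.00467072,  0.02194095,  0.07079303,  0.10042   ,
        0.02971638]), 'effort': array([ 2.32272010e-03, -4.12469745e+01, -2.31974316e+01,  7.28566409e-02,
        4.56793921e-02, -1.38885666e-04]), 'ee_pos': array([216.70184268, 532.06613404, 213.125242  ]), 'ee_rot': array([-9.00999770e+01,  1.77834365e-04, -2.21597922e+01]), 'force': array([ 0.92173613,  0.15974721, -0.79189451]), 'torque': array([0.04024082, 0.01584888, 0.00434628]), 'gripper_width': 91.16877819607883}
side {'fx': 446.561, 'fy': 446.561, 'cx': 273.559, 'cy': 204.288, 'camera_from_world': [[0.991, -0.136, 0.014, -488.867], [-0.08, -0.658, -0.748, 187.65], [0.111, 0.74, -0.663, 1325.152], [0.0, 0.0, 0.0, 1.0]]}
top {'fx': 499.482, 'fy': 499.482, 'cx': 291.044, 'cy': 215.993, 'camera_from_world': [[-0.024, -1.0, -0.015, 25.274], [-0.988, 0.026, -0.15, 516.717], [0.151, 0.011, -0.989, 1572.979], [0.0, 0.0, 0.0, 1.0]]}
wrist {'fx': 313.234, 'f
[... 584 characters left out ...]
42)]
switch_tip side [(0.53, [343.3, 214.7], 31), (0.39, [343.2, 188.7], 349)]
switch_tip top []
switch_pivot side [(0.61, [347.3, 253.3], 14822)]
switch_pivot top [(0.98, [329.0, 159.8], 11439)]
tube_plane side [(0.69, [347.6, 253.3], 14680)]
tube_plane top [(0.88, [331.4, 163.0], 11035), (0.65, [370.8, 178.9], 100)]
dip_rod side [(0.84, [185.7, 348.5], 1126), (0.66, [326.8, 255.6], 171)]
dip_rod top [(0.71, [379.8, 301.6], 593), (0.55, [373.8, 179.9], 75)]
melter side [(0.72, [347.3, 254.8], 15028), (0.47, [343.2, 215.3], 35), (0.39, [294.4, 216.4], 390), (0.38, [297.9, 402.1], 1341), (0.37, [295.8, 309.8], 1045)]
melter top [(0.72, [329.7, 159.5], 11338), (0.72, [251.2, 205.9], 454)]
0.95
```

View pics/side0.png

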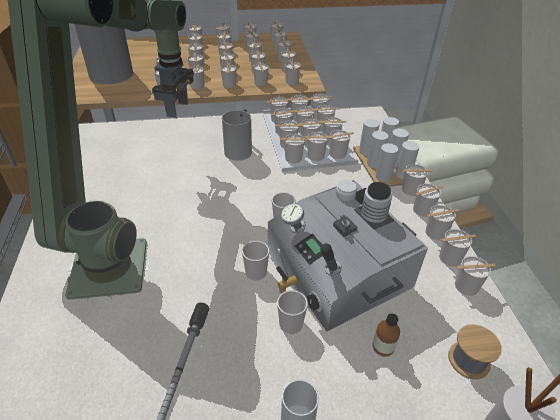

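View pics/top0.png

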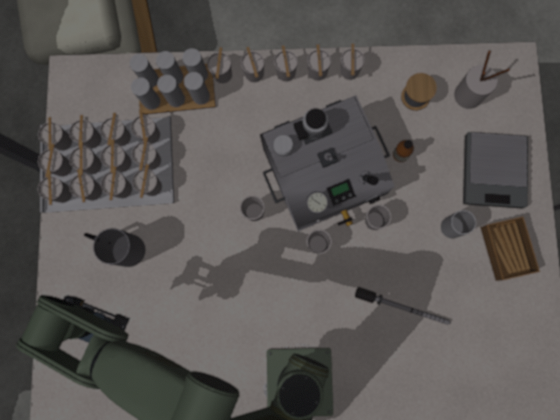

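View pics/wrist0.png

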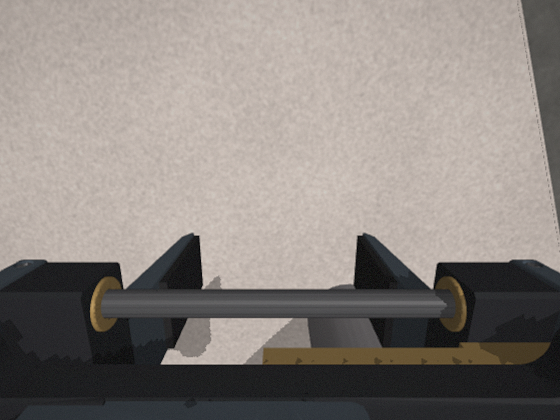

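The dip rod sits in the melter's right tube (side about 327,256; top about 372,180). The thermometer is on the left, and the large rod lying on the table is the look-alike. I'll zoom in to pick features for the fit.

Run:
```python
import cv2
a=cv2.imread('pics/side0.png')[165:335,255:435]; cv2.imwrite('pics/side0z.png',cv2.resize(a,None,fx=3.5,fy=3.5,interpolation=cv2.INTER_CUBIC))
a=cv2.imread('pics/top0.png')[90:240,240:430]; cv2.imwrite('pics/top0z.png',cv2.convertScaleAbs(cv2.resize(a,None,fx=4,fy=4,interpolation=cv2.INTER_CUBIC),alpha=1.6))
```

```text
(no output)
```

View pics/side0z.png

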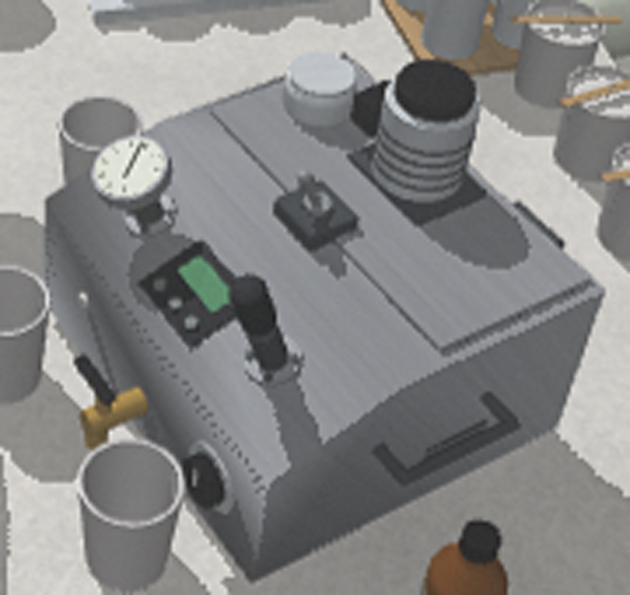

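View pics/top0z.png

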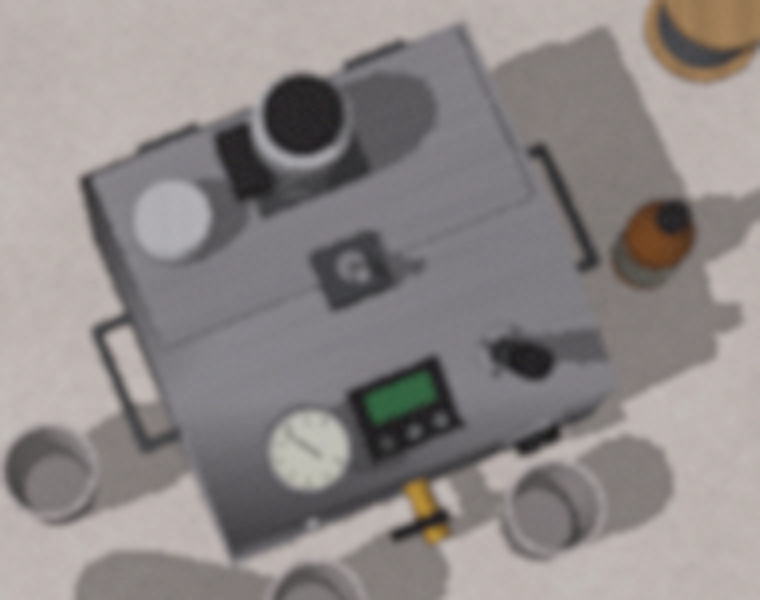

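```bash
cat > fit.py <<'E'
from h import *
from scipy.optimize import least_squares
n=np.array([-np.sin(np.radians(20)),0,np.cos(np.radians(20))])
def proj(c,P):
    i=env.camera_info(c);q=np.array(i['camera_from_world'])@np.r_[P,1]
    return np.array([i['fx']*q[0]/q[2]+i['cx'],i['fy']*q[1]/q[2]+i['cy']])
def W(p,m):
    c,s=np.cos(p[2]),np.sin(p[2]); return np.array([p[0]+c*m[0]-s*m[1],p[1]+s*m[0]+c*m[1],m[2]])
S=lambda u,v:(255+u/3.5,165+v/3.5)
T=lambda u,v:(240+u/4,90+v/4)
def M(p,k):
    a,c=p[3],p[4]; m=lambda y,h:np.array([a,y,c])+h*n
    return {'motor':np.array([98,0,283.]),'rr':np.array([150,-160,180.]),'rl':np.array([150,160,180.]),'fr':np.array([-150,-160,0.]),'dial':m(85,26),'grip':m(-85,36),'gtop':m(-85,58),'gbot':m(-85,14),'piv':np.array([0,0,200.])}[k]
obs=[('side','motor',S(435,90)),('side','rr',S(603,290)),('side','fr',S(253,580)),('side','gtop',S(252,290)),('side','gbot',S(270,358)),('side','dial',S(131,168)),
('top','motor',T(304,115)),('top','rr',T(462,25)),('top','rl',T(88,178)),('top','dial',T(310,449)),('top','gtop',T(536,360))]
if __name__=='__main__':
    f=lambda p:np.concatenate([proj(c,W(p,M(p,k)))-np.array(o) for c,k,o in obs])
    r=least_squares(f,[600,-50,.38,-85,190],loss='soft_l1');p=r.x
    print(p[:2],np.degrees(p[2]),p[3:])
    for (c,k,o),e in zip(obs,r.fun.reshape(-1,2)):print(c,k,np.round(e,1))
    np.save('p.npy',p)
    for k in ('grip','gtop','dial','piv','motor'):print(k,W(p,M(p,k)).round(1),proj('side',W(p,M(p,k))).round(1),proj('top',W(p,M(p,k))).round(1))
E
python3 fit.py
```

```text
[ 667.28279981 -104.00806773] 21.97465176231887 [-102.58729217  194.18448876]
side motor [-0.8 -1.9]
side rr [ 0.1 -0.1]
side fr [-1.6  5.6]
side gtop [-0.3  0.9]
side gbot [-1.9 -9.2]
side dial [0.  0.8]
top motor [ 0.  -1.1]
top rr [ 0.5 -2.1]
top rl [-2.6  0.2]
top dial [ 0.1 -1.5]
top gtop [ 0.6 -1.2]
grip [ 592.5 -225.8  228. ] [328.5 253.5] [372.4 178. ]
gtop [ 585.6 -228.6  248.7] [326.7 248.7] [374.6 178.8]
dial [532.1 -66.9 218.6] [292.4 213.8] [317.6 200.8]
piv [ 667.3 -104.   200. ] [344.5 224.2] [328.4 156.5]
motor [758.2 -67.3 283. ] [378.4 188.8] [316.  117.7]
```

```bash
sed -i "s/('side','gbot',S(270,358)),//;s/('side','fr',S(253,580)),//" fit.py
cat >> fit.py <<'E'
    for y in (85,-85):
        P=W(p,np.array([p[3],y,p[4]])-40*n);print('base',proj('side',P),((proj('side',P)-[255,165])*3.5).round(),((proj('top',P)-[240,90])*4).round())
    i=env.camera_info('top')
E
python3 fit.py
```

```text
Traceback (most recent call last):
  File "fit.py", line 18, in <module>
    r=least_squares(f,[600,-50,.38,-85,190],loss='soft_l1');p=r.x
  File "fit.py", line 17, in <lambda>
    f=lambda p:np.concatenate([proj(c,W(p,M(p,k)))-np.array(o) for c,k,o in obs])
                               ~~~~^^^^^^^^^^^^^^^
  File "fit.py", line 5, in proj
    i=env.camera_info(c);q=np.array(i['camera_from_world'])@np.r_[P,1]
ValueError: time passes only in moves, steps and waits
```

Too many `camera_info` calls for one instant, so I'll cache the result.

```bash
sed -i "s/^def proj/CI={c:env.camera_info(c) for c in ('side','top','wrist')}\ndef proj/;s/i=env.camera_info(c);q/i=CI[c];q/;/i=env.camera_info('top')/d" fit.py; python3 fit.py 2>&1 | tail -25
```

```text
[ 665.78955938 -104.37659193] 21.625162446371146 [-102.11190666  196.33899632]
side motor [-1.2 -1.6]
side rr [-0.4  0.5]
side gtop [-1.   0.2]
side dial [-0.3  0.1]
top motor [ 0.4 -0.6]
top rr [ 1.1 -1.4]
top rl [-2.3  0.3]
top dial [-0.1 -1.3]
top gtop [ 0.6 -0.8]
grip [ 590.7 -225.6  230.2] [327.8 252.9] [372.4 178.5]
gtop [ 583.7 -228.3  250.8] [326.  248.1] [374.6 179.2]
dial [531.3 -66.3 220.8] [292.1 213.1] [317.4 200.9]
piv [ 665.8 -104.4  200. ] [344.  224.3] [328.6 157. ]
motor [756.9 -68.3 283. ] [378.1 189.1] [316.4 118.1]
base [298.16949459 226.90265601] [151. 217.] [294. 431.]
base [333.64915761 268.30584467] [275. 362.] [502. 344.]
```

```bash
python3 -m handwheel '[[0,[20,-22,-15],[0,0,0]],[0,[20,-22,-15],[0,0,0]],[0,[20,-22,-15],[0,0,0]],[0,[20,-22,-15],[0,0,0]],[0,[30,0,-22],[0,0,0]],[0,[30,0,-22],[0,0,0]],[0,[30,0,-22],[0,0,0]],[0,[30,0,-22],[0,0,0]],[0,[30,0,-22],[0,0,0]],[0,[30,0,-22],[0,0,0]]]' 20
cat > tgt.py <<'E'
# usage: give world target -> shift in tool axes
from fit import *
from scipy.spatial.transform import Rotation as Ro
import sys
def Rt(): return Ro.from_euler('xyz',env.state()['ee_rot'],degrees=True)
def rep(P,Rtarget=None):
    s=env.state();R=Ro.from_euler('xyz',s['ee_rot'],degrees=True)
    print('t',s['time_s'],'pos',s['ee_pos'].round(1),'rot',s['ee_rot'].round(2),'F',s['force'].round(1),'w',round(s['gripper_width'],1))
    print('shift',R.inv().apply(np.array(P)-s['ee_pos']).round(1))
    if Rtarget is not None: print('turn',(R.inv()*Rtarget).as_rotvec(degrees=True).round(2))
p=np.load('p.npy'); yaw=p[2]
Xm=np.array([np.cos(yaw),np.sin(yaw),0]);Ym=np.array([-np.sin(yaw),np.cos(yaw),0])
N=Xm*n[0]+np.array([0,0,n[2]]); XS=np.cross(Ym,N) # upslope
Rpush=Ro.from_matrix(np.c_[-Ym,[0,0,-1],Xm])
Rgrip=Ro.from_matrix(np.c_[-Ym,-N,XS])
E
python3 - <<'E'
from tgt import *
rep(W(p,[-58,0,300]),Rpush)
E
```

```text
time_s: 1.78
ee_pos: [385.8, 255.0, 302.2]
ee_rot: [-90.0, -0.0, -22.1]
force: [1.3, -0.2, 0.2]
gripper_width: 27.3
t 1.7833 pos [385.8 255.  302.2] rot [-8.996e+01 -2.000e-02 -2.215e+01] F [ 1.3 -0.2  0.2] w 27.3
shift [ 352.9    2.2 -267.4]
turn [-4.000e-02  4.623e+01  1.000e-02]
```

```bash
python3 -m handwheel '[[0,[33,0,-25],[0,0,0]],[0,[33,0,-25],[0,0,0]],[0,[33,0,-25],[0,0,0]],[0,[33,0,-25],[0,0,0]],[0,[33,0,-25],[0,0,0]],[0,[33,0,-25],[0,0,0]],[0,[33,0,-25],[0,0,0]],[0,[33,0,-25],[0,0,0]],[0,[33,0,-25],[0,0,0]],[0,[33,0,-25],[0,0,0]]]' 
python3 -m handwheel '[[0,[0,0,0],[0,7,0]],[0,[0,0,0],[0,7,0]],[0,[0,0,0],[0,7,0]],[0,[0,0,0],[0,7,0]],[0,[0,0,0],[0,7,0]],[0,[0,0,0],[0,7,0]],[0,[0,0,0],[0,4.2,0]],[0,[0,0,0],[0,0,0]],[0,[0,0,0],[0,0,0]],[0,[0,0,0],[0,0,0]]]'
python3 - <<'E'
from tgt import *
rep(W(p,[-58,0,300]),Rpush)
snap('wrist','w1')
m=np.array(CI['wrist']['mount']);s=env.state();R=Ro.from_euler('xyz',s['ee_rot'],degrees=True)
def pw(P):
    c=np.linalg.inv(m)@np.r_[R.inv().apply(P-s['ee_pos']),1];i=CI['wrist'];return np.round([i['fx']*c[0]/c[2]+i['cx'],i['fy']*c[1]/c[2]+i['cy']],1)
for k in('grip','gtop','dial','piv','motor'):print(k,pw(W(p,M(p,k))))
print('tip',pw(W(p,[-17.4,0,236])))
E
```

```text
time_s: 2.62
ee_pos: [597.2, -101.4, 302.0]
ee_rot: [-90.0, -0.0, -22.2]
force: [0.3, 0.3, -0.2]
gripper_width: 0.7
time_s: 3.45
ee_pos: [596.6, -99.4, 301.9]
ee_rot: [-90.0, 0.0, -68.3]
force: [-0.3, 0.6, -0.2]
gripper_width: 0.3
t 3.45 pos [596.6 -99.4 301.9] rot [-9.000e+01  1.000e-02 -6.827e+01] F [-0.3  0.6 -0.2] w 0.3
shift [30.2  1.9  4.5]
turn [-0.    0.11 -0.01]
grip [221.4 343. ]
gtop [208.4 359.4]
dial [217.5 154. ]
piv [345.4 244.4]
motor [515.1 290.5]
tip [333.2 260.7]
```

View pics/w1.png

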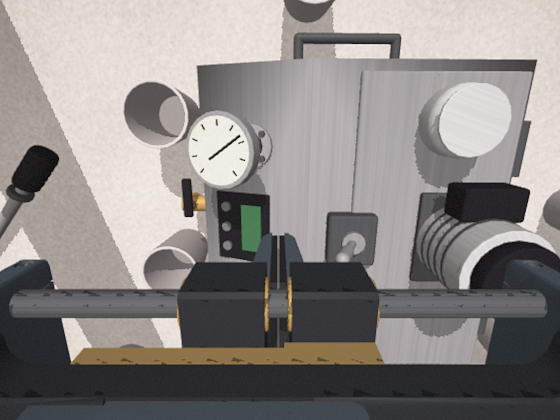

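```bash
cat > fit2.py <<'E'
from tgt import *
m=np.linalg.inv(np.array(CI['wrist']['mount']))
POSE=(np.array([596.6,-99.4,301.9]),np.array([-90,.01,-68.27]))
def pwr(P,pose):
    c=m@np.r_[Ro.from_euler('xyz',pose[1],degrees=True).inv().apply(P-pose[0]),1];i=CI['wrist'];return np.array([i['fx']*c[0]/c[2]+i['cx'],i['fy']*c[1]/c[2]+i['cy']])
wobs=[('dial',(222,149),POSE),('piv',(352.5,238),POSE),('rl',(534,61),POSE)]
def res(p):
    return np.concatenate([proj(c,W(p,M(p,k)))-np.array(o) for c,k,o in obs]+[pwr(W(p,M(p,k)),q)-np.array(o) for k,o,q in wobs])
if __name__=='__main__':
    r=least_squares(res,np.load('p.npy'),loss='soft_l1');p=r.x
    print(p[:2],np.degrees(p[2]),p[3:]); 
    for k,e in zip([o[:2] for o in obs]+['w'+o[0] for o in wobs],r.fun.reshape(-1,2)):print(k,np.round(e,1))
    np.save('p.npy',p)
E
python3 fit2.py; python3 -c "
from tgt import *
rep(W(p,[-58,0,226]),Rpush)"
```

```text
[ 668.07017945 -101.25614503] 20.98402517391851 [-103.40987861  192.62564724]
('side', 'motor') [-0.5 -2.2]
('side', 'rr') [-0.1  0.2]
('side', 'gtop') [-1.6  0.2]
('side', 'dial') [-0.1  0. ]
('top', 'motor') [-0.4 -1.5]
('top', 'rr') [ 0.8 -1.8]
('top', 'rl') [-3.1 -1.2]
('top', 'dial') [-1.6 -1.6]
('top', 'gtop') [-0.9 -0.3]
wdial [-0.2  0.3]
wpiv [-3.5  4.3]
wrl [ 0.2 -0.6]
t 3.5 pos [596.6 -99.4 301.9] rot [-9.000e+01  1.000e-02 -6.829e+01] F [ 0.4  0.8 -0.1] w 0.3
shift [27.5 75.9  7.7]
turn [-0.    0.73 -0.01]
```

```bash
python3 -m handwheel '[[0,[7,19,1.5],[0,0.7,0]],[0,[7,19,1.5],[0,0,0]],[0,[7,19,1.5],[0,0,0]],[0,[7,19,1.5],[0,0,0]],[0,[0,0,6],[0,0,0]],[0,[0,0,6],[0,0,0]],[0,[0,0,6],[0,0,0]],[0,[0,0,6],[0,0,0]],[0,[0,0,6],[0,0,0]],[0,[0,0,6],[0,0,0]]]'
python3 - <<'E'
from tgt import *
rep(W(p,[-8,0,226]),Rpush)
a=snap('wrist','w2'); b=snap('side','s2')
cv2.imwrite('pics/s2z.png',cv2.resize(b[165:335,255:435,::-1],None,fx=3.5,fy=3.5,interpolation=cv2.INTER_CUBIC))
E
```

```text
time_s: 4.33
ee_pos: [646.1, -110.3, 227.4]
ee_rot: [-90.0, -0.1, -69.0]
force: [-4.0, -2.0, 3.5]
gripper_width: 0.8
t 4.3333 pos [ 646.1 -110.3  227.4] rot [-9.002e+01 -6.000e-02 -6.902e+01] F [-4.  -2.   3.5] w 0.8
shift [-0.6  1.4 15.8]
turn [ 0.02 -0.01  0.06]
```

View pics/w2.png

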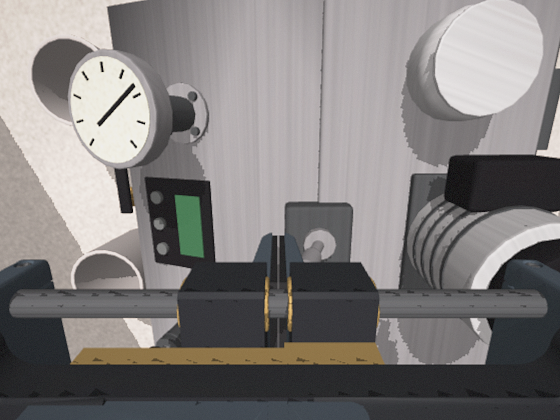

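View pics/s2z.png

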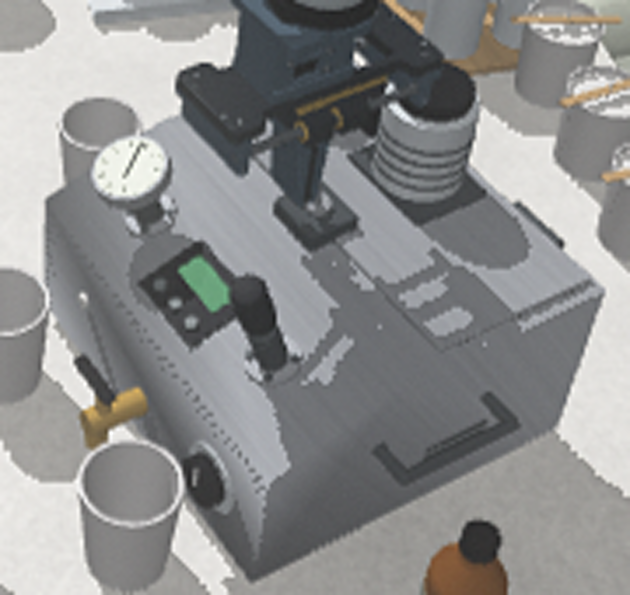

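```bash
python3 -m handwheel '[[0,[0,0,2],[0,0,0]],[0,[0,0,2],[0,0,0]],[0,[0,0,2],[0,0,0]],[0,[0,0,2],[0,0,0]],[0,[0,0,2],[0,0,0]],[0,[0,0,0],[0,0,0]],[0,[0,0,0],[0,0,0]],[0,[0,0,0],[0,0,0]],[0,[0,0,0],[0,0,0]],[0,[0,0,0],[0,0,0]]]'
python3 - <<'E'
from tgt import *
rep(W(p,[-8,0,226]),Rpush)
a=snap('wrist','w3')
E
```

```text
time_s: 5.27
ee_pos: [655.3, -106.8, 225.7]
ee_rot: [-90.0, 0.0, -69.1]
force: [-0.3, 0.3, 0.7]
gripper_width: 0.5
t 5.2667 pos [ 655.3 -106.8  225.7] rot [-8.999e+01  2.000e-02 -6.906e+01] F [-0.3  0.3  0.7] w 0.5
shift [-0.6 -0.3  5.9]
turn [-0.01 -0.05 -0.02]
```

View pics/w3.png

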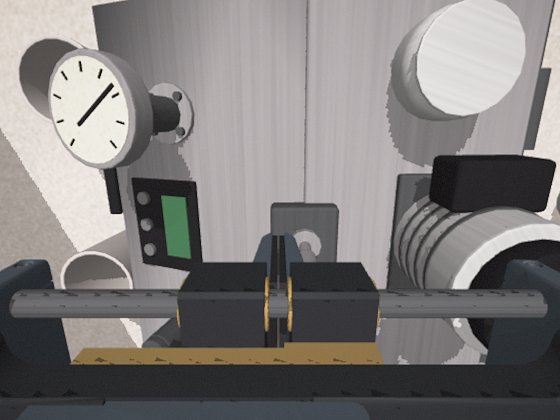

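```bash
python3 -m handwheel '[[0,[0,0,2],[0,0,0]],[0,[0,0,2],[0,0,0]],[0,[0,0,2],[0,0,0]],[0,[0,0,1],[0,0,0]],[0,[0,0,0],[0,0,0]],[0,[0,0,0],[0,0,0]],[0,[0,0,0],[0,0,0]],[0,[0,0,0],[0,0,0]],[0,[0,0,0],[0,0,0]],[0,[0,0,0],[0,0,0]]]'
python3 - <<'E'
from tgt import *
rep(W(p,[-8,0,226]),Rpush)
a=snap('wrist','w4');cv2.imwrite('pics/w4z.png',cv2.resize(a[180:320,200:400,::-1],None,fx=4,fy=4,interpolation=cv2.INTER_CUBIC))
b=snap('side','s4')
cv2.imwrite('pics/s4z.png',cv2.resize(b[165:265,305:405,::-1],None,fx=6,fy=6,interpolation=cv2.INTER_CUBIC))
E
```

```text
time_s: 6.15
ee_pos: [661.9, -104.4, 225.8]
ee_rot: [-90.0, 0.0, -69.1]
force: [-0.5, -0.2, 0.4]
gripper_width: 0.1
t 6.15 pos [ 661.9 -104.4  225.8] rot [-89.98   0.   -69.06] F [-0.5 -0.2  0.4] w 0.1
shift [-0.7 -0.2 -1.1]
turn [-0.02 -0.04 -0.  ]
```

View pics/w4z.png

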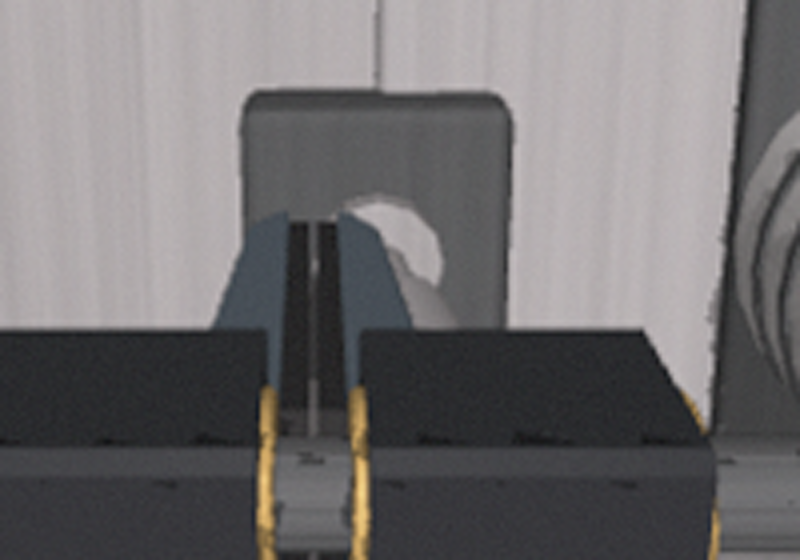

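View pics/s4z.png

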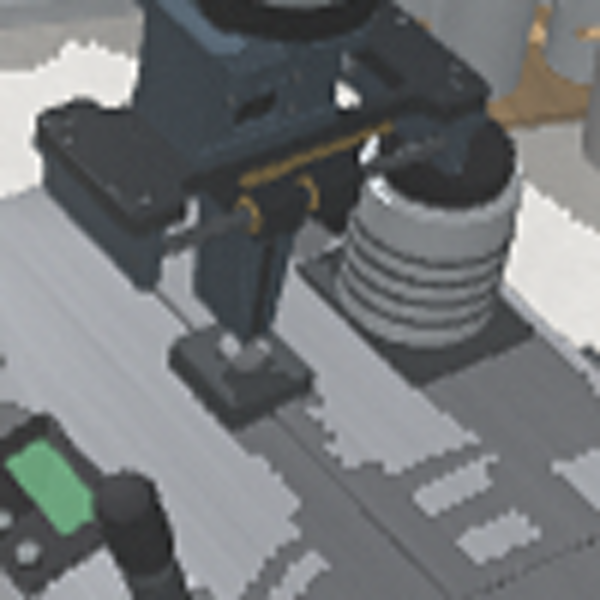

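```bash
python3 -m handwheel '[[0,[0,0,2],[0,0,0]],[0,[0,0,2],[0,0,0]],[0,[0,0,1],[0,0,0]],[0,[0,0,1],[0,0,0]],[0,[0,0,1],[0,0,0]],[0,[0,0,1],[0,0,0]],[0,[0,0,0],[0,0,0]],[0,[0,0,0],[0,0,0]],[0,[0,0,0],[0,0,0]],[0,[0,0,0],[0,0,0]]]' 
python3 -c "
from tgt import *
rep(W(p,[-8,0,226]),Rpush)"
```

```text
time_s: 7.08
ee_pos: [669.4, -101.5, 226.0]
ee_rot: [-90.0, 0.0, -69.1]
force: [-0.5, -0.2, 0.5]
gripper_width: 0.3
t 7.0833 pos [ 669.4 -101.5  226. ] rot [-89.97   0.   -69.06] F [-0.5 -0.2  0.5] w 0.3
shift [-0.7  0.  -9.2]
turn [-0.03 -0.05 -0.  ]
```

```bash
python3 -m handwheel '[[0,[0,0,1],[0,0,0]],[0,[0,0,1],[0,0,0]],[0,[0,0,1],[0,0,0]],[0,[0,0,1],[0,0,0]],[0,[0,0,1],[0,0,0]],[0,[0,0,0],[0,0,0]],[0,[0,0,0],[0,0,0]],[0,[0,0,0],[0,0,0]],[0,[0,0,0],[0,0,0]],[0,[0,0,0],[0,0,0]]]' 
python3 -c "
from tgt import *
rep(W(p,[-8,0,226]),Rpush)
a=snap('wrist','w5');cv2.imwrite('pics/w5z.png',cv2.resize(a[180:320,200:400,::-1],None,fx=4,fy=4,interpolation=cv2.INTER_CUBIC))
"
```

```text
time_s: 7.92
ee_pos: [671.7, -100.6, 225.8]
ee_rot: [-90.3, 0.0, -69.1]
force: [-6.6, -2.6, 0.7]
gripper_width: 0.0
t 7.9167 pos [ 671.7 -100.6  225.8] rot [-9.031e+01  4.000e-02 -6.908e+01] F [-6.6 -2.6  0.7] w 0.0
shift [ -0.6  -0.2 -11.7]
turn [ 0.31 -0.06 -0.04]
```

View pics/w5z.png

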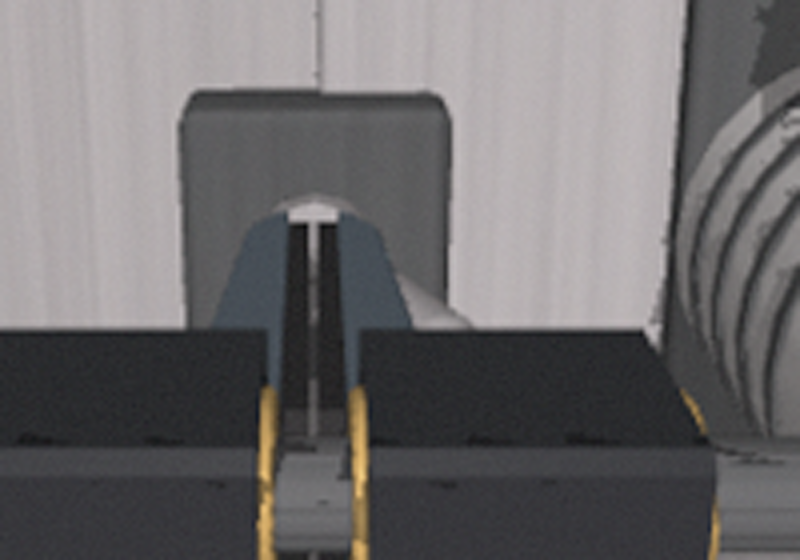

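```bash
python3 -m handwheel '[[0,[0,0,-10],[0,0,0]],[0,[0,0,-20],[0,0,0]],[0,[0,-20,-10],[0,0,0]],[0,[0,-25,0],[0,0,0]],[0,[0,-25,0],[0,0,0]],[0,[0,-10,0],[0,0,0]],[1,[20,0,-10],[0,0,0]],[1,[20,0,-10],[0,0,0]],[1,[20,0,-10],[0,0,0]],[1,[0,0,0],[0,0,0]]]' 
python3 -c "
from tgt import *
rep(W(p,M(p,'grip')+60*n),Rgrip)
a=snap('wrist','w6');b=snap('side','s6')
cv2.imwrite('pics/s6z.png',cv2.resize(b[165:265,275:405,::-1],None,fx=6,fy=6,interpolation=cv2.INTER_CUBIC))
for c in('side','wrist'): print([(d['p'],d['location']) for d in env.masks_of(c,'dip_handle')])
"
```

```text
time_s: 8.8
ee_pos: [629.8, -184.4, 305.3]
ee_rot: [-90.0, -0.1, -69.2]
force: [0.2, -0.8, -0.2]
gripper_width: 24.1
t 8.8 pos [ 629.8 -184.4  305.3] rot [-90.01  -0.12 -69.25] F [ 0.2 -0.8 -0.2] w 24.1
shift [ 21.3  22.5 -70.7]
turn [20.01 -0.21  0.16]
[(0.78, [185.7, 348.9]), (0.45, [326.8, 256.0])]
[(0.8, [18.6, 109.0]), (0.37, [217.2, 30.2])]
```

View pics/w6.png

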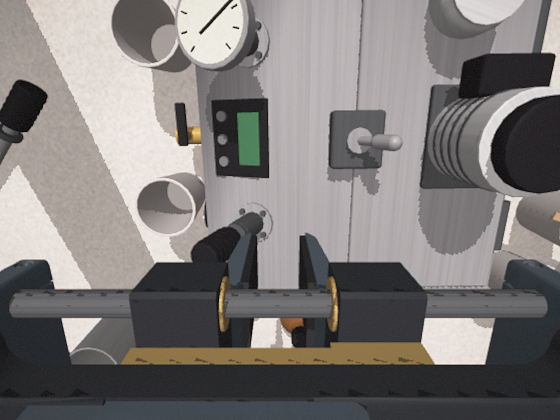

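View pics/s6z.png

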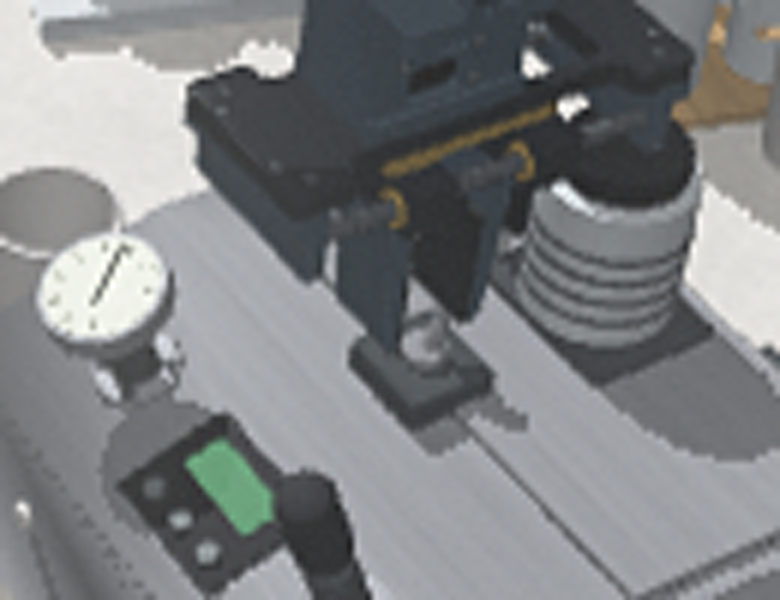

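```bash
python3 - <<'E'
from fit2 import *
pose=(np.array([629.8,-184.4,305.3]),np.array([-90.01,-.12,-69.25]))
for k in('piv','gtop','grip','dial'):print(k,pwr(W(p,M(p,k)),pose).round(1))
for y in(85,-85):print('base',pwr(W(p,np.array([p[3],y,p[4]])-40*n),pose).round(1))
E
python3 -m handwheel '[[1,[5,0,-18],[0,0,0]],[1,[5,0,-18],[0,0,0]],[1,[5,0,-18],[0,0,0]],[1,[6,0,-17],[0,0,0]],[1,[0,0,0],[6.7,0,0]],[1,[0,0,0],[6.7,0,0]],[1,[0,0,0],[6.6,0,0]],[1,[0,0,0],[0,0,0]],[1,[0,0,0],[0,0,0]],[1,[0,0,0],[0,0,0]]]' 
python3 -c "
from tgt import *
rep(W(p,M(p,'grip')+60*n),Rgrip)
a=snap('wrist','w7')
"
```

```text
piv [354.5 140.1]
gtop [205.6 254.2]
grip [219.8 244.3]
dial [213.9  22.8]
base [251.6  43.1]
base [255.9 219.2]
time_s: 9.83
ee_pos: [572.1, -225.4, 306.7]
ee_rot: [-70.0, -0.1, -69.0]
force: [0.3, -0.4, -0.3]
gripper_width: 91.3
t 9.8333 pos [ 572.1 -225.4  306.7] rot [-7.000e+01 -5.000e-02 -6.902e+01] F [ 0.3 -0.4 -0.3] w 91.3
shift [  3.5  21.7 -10.2]
turn [0.   0.02 0.05]
```

View pics/w7.png

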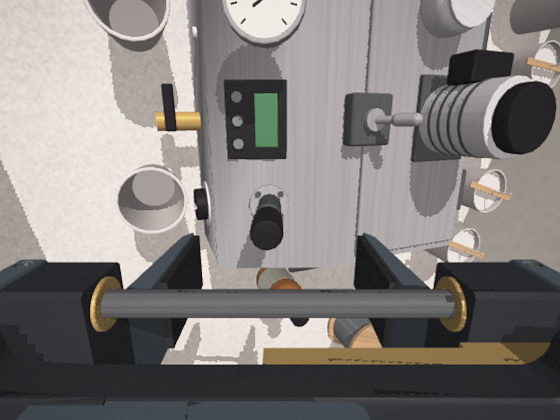

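Run:
```python
from fit2 import *
s=env.state();pose=(s['ee_pos'],s['ee_rot'])
for k in('piv','gtop','grip','dial'):print(k,pwr(W(p,M(p,k)),pose).round(1))
for y in(85,-85):print('base',pwr(W(p,np.array([p[3],y,p[4]])-40*n),pose).round(1))
rep(W(p,M(p,'grip')-17*n),Rgrip)
a=cv2.imread('pics/w7.png')[180:260,220:320];cv2.imwrite('pics/w7z.png',cv2.resize(a,None,fx=6,fy=6,interpolation=cv2.INTER_CUBIC))
```

```text
piv [370.5 119.6]
gtop [264.9 232.4]
grip [265.9 223.7]
dial [264.2  -3.2]
base [267.3  24.1]
base [268.6 201.7]
t 9.8833 pos [ 572.6 -225.3  306.7] rot [-6.999e+01 -6.000e-02 -6.897e+01] F [0.  0.5 1.2] w 91.0
shift [  3.3  98.5 -10.7]
turn [-0.01  0.06  0.04]
```

View pics/w7z.png

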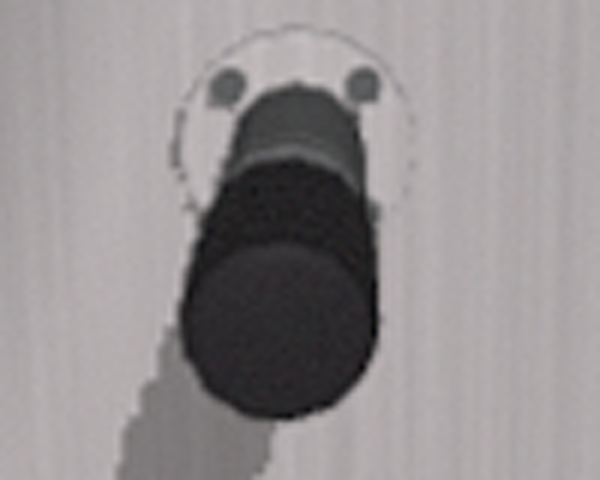

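```bash
python3 -m handwheel '[[1,[2.5,10,-5],[0,0,0]],[1,[2,10,-4.5],[0,0,0]],[1,[0,20,0],[0,0,0]],[1,[0,20,0],[0,0,0]],[1,[0,20,0],[0,0,0]],[1,[0,10,0],[0,0,0]],[1,[0,8,0],[0,0,0]],[1,[0,0,0],[0,0,0]],[1,[0,0,0],[0,0,0]],[1,[0,0,0],[0,0,0]]]' 
python3 -c "
from tgt import *
rep(W(p,M(p,'grip')-17*n),Rgrip)
a=snap('wrist','w8');b=snap('side','s8')
cv2.imwrite('pics/s8z.png',cv2.resize(b[185:285,265:395,::-1],None,fx=6,fy=6,interpolation=cv2.INTER_CUBIC))
"
```

```text
time_s: 10.72
ee_pos: [596.2, -221.6, 211.6]
ee_rot: [-69.9, -0.1, -69.1]
force: [0.3, 0.6, -0.1]
gripper_width: 91.2
t 10.7167 pos [ 596.2 -221.6  211.6] rot [-69.93  -0.08 -69.06] F [ 0.3  0.6 -0.1] w 91.2
shift [-1.6  1.1 -0.2]
turn [-0.07 -0.02  0.09]
```

View pics/w8.png

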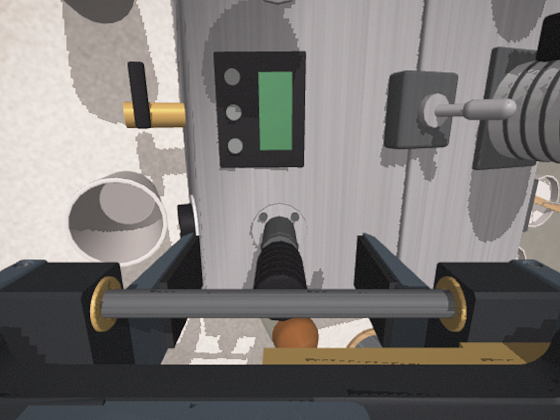

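View pics/s8z.png

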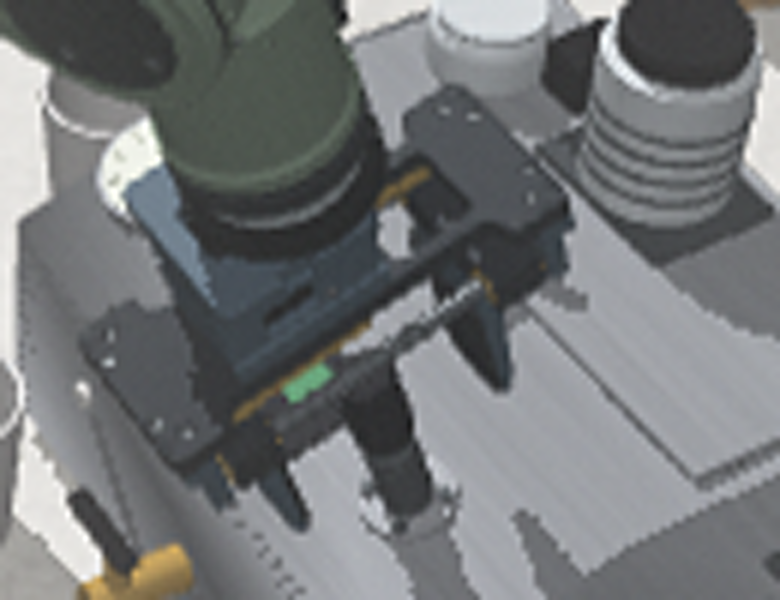

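```bash
python3 -m handwheel '[[0.2,[0,0,1],[0,0,0]],[0.2,[0,0,0],[0,0,0]],[0.2,[0,0,0],[0,0,0]],[0.2,[0,0,0],[0,0,0]],[0.2,[0,0,0],[0,0,0]],[0.2,[0,0,0],[0,0,0]],[0.2,[0,0,0],[0,0,0]],[0.2,[0,0,0],[0,0,0]],[0.2,[0,0,0],[0,0,0]],[0.2,[0,0,0],[0,0,0]]]' 25
python3 -m handwheel '[[0.2,[0,0,0],[0,0,0]],[0.2,[0,0,0],[0,0,0]],[0.2,[0,0,0],[0,0,0]],[0.2,[0,0,0],[0,0,0]],[0.2,[0,0,0],[0,0,0]],[0.2,[0,0,0],[0,0,0]],[0.2,[0,0,0],[0,0,0]],[0.2,[0,0,0],[0,0,0]],[0.2,[0,0,0],[0,0,0]],[0.2,[0,0,0],[0,0,0]]]' 25
python3 -c "
from tgt import *
rep(W(p,M(p,'grip')-17*n),Rgrip); print(env.state()['torque'])
a=snap('wrist','w9')
"
```

```text
time_s: 11.65
ee_pos: [596.6, -220.9, 210.9]
ee_rot: [-70.0, 0.0, -69.1]
force: [-0.5, -0.8, 0.4]
gripper_width: 27.4
time_s: 12.48
ee_pos: [596.7, -220.9, 211.0]
ee_rot: [-70.0, -0.0, -69.1]
force: [-0.6, 0.8, 0.1]
gripper_width: 25.5
t 12.4833 pos [ 596.7 -220.9  211. ] rot [-69.99  -0.   -69.06] F [-0.6  0.8  0.1] w 25.5
shift [-1.1  0.3 -0.6]
turn [-0.01 -0.04  0.02]
[-0.09438787  0.12187487 -0.04754377]
```

View pics/w9.png

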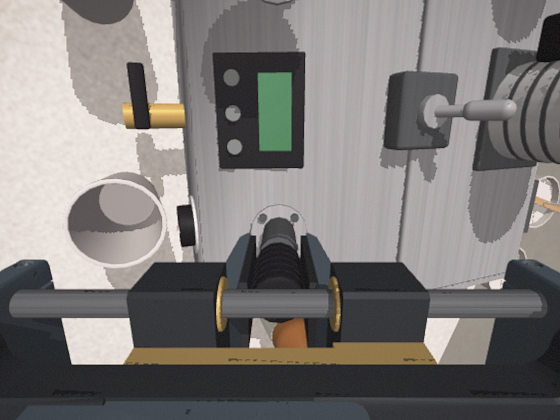

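```bash
python3 -m handwheel '[[0.1,[0,-1,0],[0,0,0]],[0.1,[0,-2,0],[0,0,0]],[0.1,[0,-2,0],[0,0,0]],[0.1,[0,-2,0],[0,0,0]],[0.1,[0,-2,0],[0,0,0]],[0.1,[0,-2,0],[0,0,0]],[0.1,[0,-2,0],[0,0,0]],[0.1,[0,-2,0],[0,0,0]],[0.1,[0,0,0],[0,0,0]],[0.1,[0,0,0],[0,0,0]]]' 25
python3 -c "
from tgt import *
rep(W(p,M(p,'grip')-17*n+80*n),Rgrip); print(env.state()['torque'])
a=snap('wrist','w10')
"
```

```text
time_s: 13.37
ee_pos: [591.6, -222.8, 225.1]
ee_rot: [-70.0, -0.0, -69.1]
force: [-0.1, 0.2, -2.6]
gripper_width: 25.3
t 13.3667 pos [ 591.6 -222.8  225.1] rot [-7.002e+01 -1.000e-02 -6.906e+01] F [-0.1  0.2 -2.6] w 25.3
shift [ -1.1 -64.5  -0.3]
turn [ 0.02 -0.04  0.02]
[-0.21955559  0.4396573  -0.01236904]
```

View pics/w10.png

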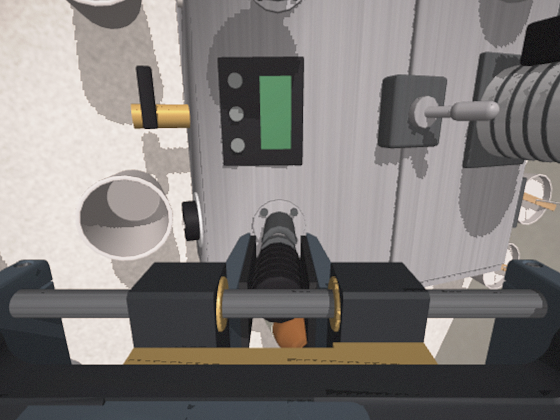

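```bash
python3 -m handwheel '[[0.1,[0,-2,0],[0,0,0]],[0.1,[0,-3,0],[0,0,0]],[0.1,[0,-4,0],[0,0,0]],[0.1,[0,-4,0],[0,0,0]],[0.1,[0,-4,0],[0,0,0]],[0.1,[0,-4,0],[0,0,0]],[0.1,[0,-4,0],[0,0,0]],[0.1,[0,-3,0],[0,0,0]],[0.1,[0,-2,0],[0,0,0]],[0.1,[0,0,0],[0,0,0]]]'
python3 -c "
from tgt import *
rep(W(p,M(p,'grip')-17*n+80*n),Rgrip); print(env.state()['torque'])
"
```

```text
time_s: 14.25
ee_pos: [582.3, -226.5, 253.9]
ee_rot: [-70.0, -0.0, -69.1]
force: [-0.8, 0.3, -3.1]
gripper_width: 25.7
t 14.25 pos [ 582.3 -226.5  253.9] rot [-6.996e+01 -4.000e-02 -6.907e+01] F [-0.8  0.3 -3.1] w 25.7
shift [ -1.2 -34.1  -0.7]
turn [-0.04 -0.04  0.05]
[-0.17982217  0.38913566  0.03233581]
```

```bash
python3 -m handwheel '[[0.1,[0,-2,0],[0,0,0]],[0.1,[0,-4,0],[0,0,0]],[0.1,[0,-5,0],[0,0,0]],[0.1,[0,-5,0],[0,0,0]],[0.1,[0,-5,0],[0,0,0]],[0.1,[0,-5,0],[0,0,0]],[0.1,[0,-4,0],[0,0,0]],[0.1,[0,-3,0],[0,0,0]],[0.1,[0,-1,0],[0,0,0]],[0.1,[0,0,0],[0,0,0]]]'
python3 -c "
from tgt import *
s=env.state();d=s['ee_pos']-[596.7,-220.9,211.0];print('drawn',np.linalg.norm(d),d@N)
rep(W(p,M(p,'grip')-17*n+80*n),Rgrip); print(s['torque'])
a=snap('wrist','w11');b=snap('side','s11');t=snap('top','t11')
cv2.imwrite('pics/s11z.png',cv2.resize(b[175:300,255:415,::-1],None,fx=5,fy=4.8,interpolation=cv2.INTER_CUBIC))
cv2.imwrite('pics/w11z.png',cv2.resize(a[180:320,200:360,::-1],None,fx=4.5,fy=4.2,interpolation=cv2.INTER_CUBIC))
"
```

```text
time_s: 15.08
ee_pos: [571.4, -230.6, 285.5]
ee_rot: [-70.0, -0.0, -69.1]
force: [-0.1, -0.7, -3.2]
gripper_width: 25.5
drawn 79.3218084134571 79.32180798136928
t 15.0833 pos [ 571.4 -230.6  285.5] rot [-6.998e+01 -2.000e-02 -6.907e+01] F [-0.1 -0.7 -3.2] w 25.5
shift [-1.2 -0.3 -0.6]
turn [-0.02 -0.05  0.04]
[-0.21698414  0.44774634 -0.04610499]
```

View pics/s11z.png

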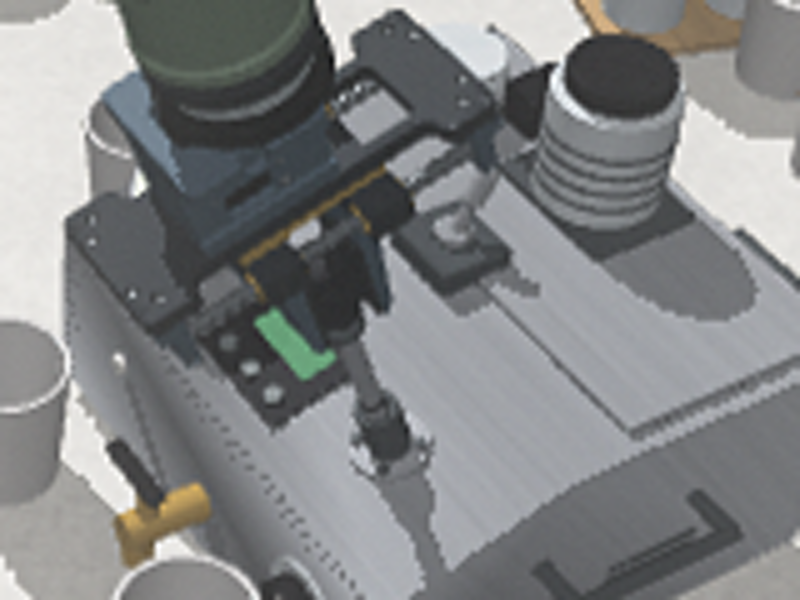

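View pics/w11z.png

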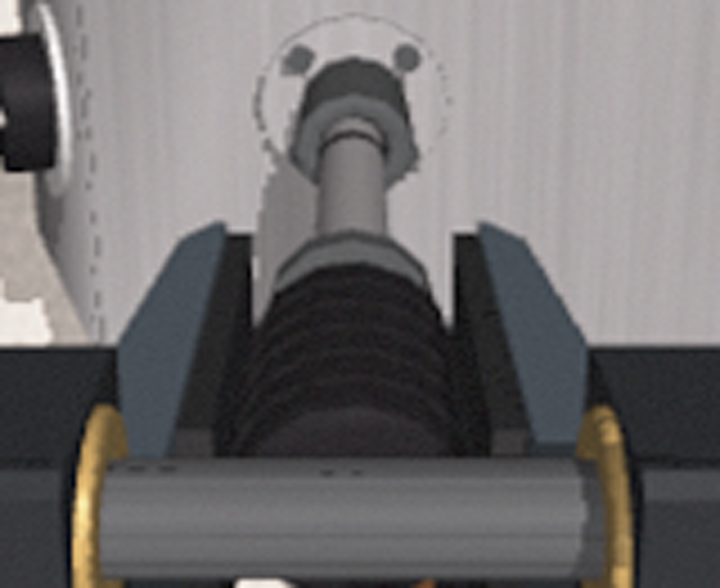

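View pics/t11.png

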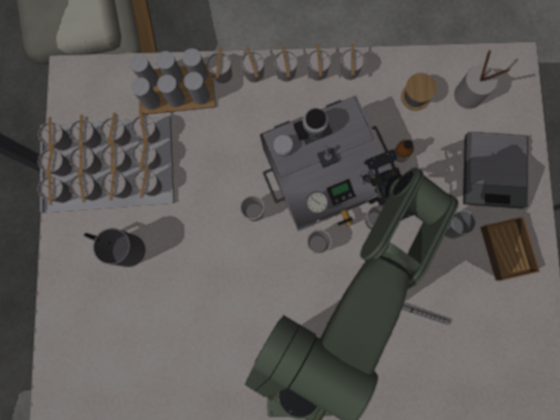

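```bash
python3 -m handwheel '[[0.1,[0,0,0],[0,0,0]],[0.1,[0,0,0],[0,0,0]],[0.1,[0,0,0],[0,0,0]],[0.1,[0,0,0],[0,0,0]],[0.1,[0,0,0],[0,0,0]],[0.1,[0,0,0],[0,0,0]],[0.1,[0,0,0],[0,0,0]],[0.1,[0,0,0],[0,0,0]],[0.1,[0,0,0],[0,0,0]],[0.1,[0,0,0],[0,0,0]]]'
python3 -c "
from fit2 import *
s=env.state();d=s['ee_pos']-[596.7,-220.9,211.0];print('drawn',d@N,'F',s['force'],abs(s['qvel']).max())
for y in(85,-85):print('base',pwr(W(p,np.array([p[3],y,p[4]])-40*n),(s['ee_pos'],s['ee_rot'])).round(1))
print('piv',pwr(W(p,M(p,'piv')),(s['ee_pos'],s['ee_rot'])))
a=snap('wrist','w12')
o=cv2.imread('pics/side0.png').astype(int);b=snap('side','s12')[:,:,::-1].astype(int)
cv2.imwrite('pics/diff.png',np.abs(o-b).sum(2).clip(0,255))
"
```

```text
time_s: 16.07
ee_pos: [571.4, -230.6, 285.2]
ee_rot: [-70.0, 0.0, -69.1]
force: [0.2, -0.1, -3.1]
gripper_width: 25.1
drawn 78.9594280852525 F [ 0.20927233 -0.08843033 -3.07975787] 0.16742479829391083
base [277.8  11.7]
base [278.  202.1]
piv [387.9736239  114.14043298][ WARN:0@1.981] global loadsave.cpp:1063 imwrite_ Unsupported depth image for selected encoder is fallbacked to CV_8U.
```

View pics/w12.png

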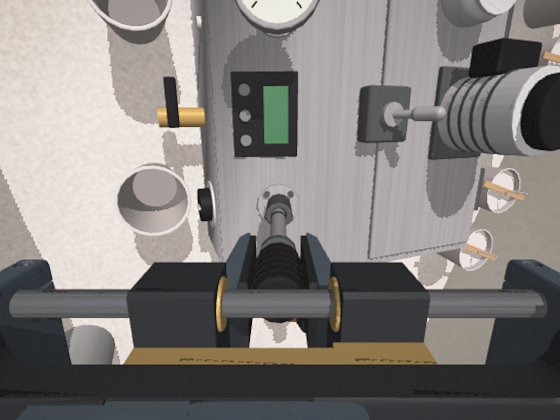

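View pics/diff.png

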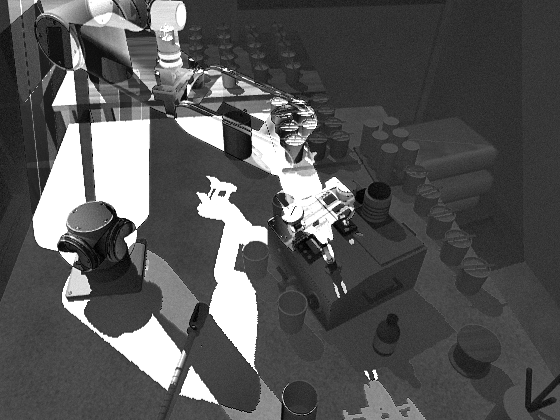

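The ring mark sits just above the tube mouth at about (278,208), and the toggle leans fully to the rear at about (440,114). The difference picture shows no edges doubled on the melter or the other objects, so nothing else has moved. I'm handing in.

```bash
python3 -c "
from h import *
print(env.job_done()); s=env.state(); print(s['time_s'],s['ee_pos'],s['force'])"
```

```text
the job is handed in; nothing more can be done
None
the job is handed in; nothing more can be done
```

I stopped the stirrer first, then drew the dip rod about 79 mm along its tube. I handed the job in at about 16 s with the rod held still in the grip.

- **Stirrer switch:** I pushed the toggle to the rear with shut fingers until a steady 7 N showed it had reached its stop. Later pictures show it leaning fully back towards the motor.
- **Dip rod:** I gripped it by its black handle at 25 N, with the jaw opening at about 25.5 mm. The commanded draw was 79 mm. Measured travel was 79.3 mm, then 79.0 mm after a second of holding still. The last wrist pictures show the ring mark just clear above the tube mouth, with a little bare rod below it.
- **Not wedged:** In the final hold the only force was about 3.1 N downward, which fits the rod's weight, and sideways force was close to zero.
- **Everything else:** Comparing the side view before and after showed no shift of the melter or of the objects visible from there. The rod tube and switch are where the fit predicted in the last wrist picture, within a few pixels.

**What disagreed:** My first position fit from the fixed cameras was about 3 to 6 mm off the first wrist picture, so I refitted before touching anything. Two corner points I had misread were dropped from the fit. After handing in, the state could no longer be read, so there is no later check.

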